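# Set the end stop and hold a sealing roller pressed in its V rest

## Task

Slide the end stop of the metal roller rest along its track until its pointer lines up with the index blade on the base. Then lift the sealing roller out of the wooden cradle and lay it level in the V of the rest, with its end within a centimetre of the stop's pad and without shoving the stop off its mark. Finish still holding the roller and pressing it down firmly but gently (about 15 N) so that it bears on both sides of the V; do not let go, and leave the label roll and the sauce pots alone.

Things in the scene. Friction and masses are not known exactly. Their poses are not given: they have to be found in the camera images.
- stop (a joint): position of the end stop along its track, m: 0 = nearest the V, 0.060 = farthest, growing towards the rest's -y end. At 0.010 its pointer lines up with the index blade (wanted, within 3.5 mm). It starts at 0.035 to 0.055 and stays where it is left; sliding takes about 2 N.
- stop_grip (a point): centre of the end stop's grip, an upright aluminium post 14 mm wide (rest's x) and 22 mm long (y), from 38 mm below to 16 mm above this point, 72 mm above the table. Pinch across x, slide along y. Its 36 mm wide carriage's top is 35 mm lower. A rubber pad (12 mm) faces the V: its face is 21 mm in +y of this point, 14 mm lower. The pointer is on the carriage's -x side at the post's centre.
- stop_mark (a point): where stop_grip is when the pointer lines up with the index blade: 96 mm in the rest's -y from v_seat, 72 mm above the table. The dark index blade stands on the base plate at the same y, 38 mm towards the rest's -x. Axes as v_seat.
- v_seat (a point): where the roller's centre is when seated, 58 mm above the table. The fixed metal rest has a base plate 90 x 250 x 10 mm (y -170 to +80 mm of here) and two steel V cheeks, 26 mm long, 80 wide, 61 high over the table, centred at y -52 and +52 mm; the 78 mm between them is free down to the plate. The V is 90 degrees, 55 mm wide at the mouth. y along the V away from the stop, x across (about world x), z up.
- v_near: the V's sloping 45 degree faces on its -x side (towards the robot), on both cheeks; fixed to the rest; origin under the V's centre, on the table; axes as v_seat. Near the rest: a tall crimp press beyond its stop end (about world x 0.38 to 0.65, y below -0.31) and a wooden cabinet 168 mm high (about x 0.28 to 0.56 with its drawers, y 0.05 to 0.27)
- v_far: the V's sloping 45 degree faces on its +x side (away from the robot), on both cheeks; fixed to the rest; origin under the V's centre, on the table; axes as v_seat. The rest is rigid: a firmly held roller that is a little off to one side bears on one side of the V only, and the push across the V shows it
- roller_center (a point): centre of the sealing roller, a steel cylinder 36 mm in diameter, 140 mm long, with a dark rubber band 50 mm long flush round its middle; y is its axis (both ends are alike; it may have rolled about y). It starts level, 127 mm above the table, its axis within 0.2 rad of world y. Grip it across its middle.
- roller: the same roller, 0.18 to 0.35 kg; origin at its centre, y along its axis. It starts in a fixed pale wooden cradle: plate 44 x 130 x 6 mm with two upright saddles 20 mm long, up to 113 mm above the table, centred 50 mm to either side of the middle; the 80 mm between them is free down to a thin stretcher bar 51 mm above the table
- label_roll: bystander: roll of labels, 68 mm in diameter, 35 mm high; origin at its underside
- pot_herbs: bystander: small steel pot with herbs, 70 mm in diameter, 36 mm high; origin at its underside
- pot_empty: bystander: small empty steel pot, 62 mm in diameter, 30 mm high; origin at its underside

How it is judged (in metres and radians):
On the way, in this order (a step that is already met when the one before it is completed fails the run):
1. the end stop stands at its mark (within 3.5 mm), the roller still in the cradle (value of joint stop between 0.0065 and 0.0135 m and distance of roller_center from where it was at the start of the episode below 0.02 m), for 0.3 s.
2. the roller is lifted clear, its centre more than 165 mm above the table (height (world z) of roller_center above 0.165 m), for 0.2 s.
At the end, for the whole second after the job is handed in: Stop within 3.5 mm of its mark; roller at rest, centre within 2.5 mm of the seat across the V and in height, 9 mm along it, axis within 0.05 rad of the V; 4 to 40 N on each side of the V (its weight alone gives under 3 N); fingers still hold or press it with over 3 N (value of joint stop between 0.0065 and 0.0135 m and x of roller_center in the frame of v_seat between -0.0025 and 0.0025 m and y of roller_center in the frame of v_seat between -0.009 and 0.009 m and z of roller_center in the frame of v_seat between -0.0025 and 0.0025 m and angle between the y axis of roller_center and the y axis of v_seat, either way round below 0.05 rad and contact force between roller and v_near between 4 and 40 N and contact force between roller and v_far between 4 and 40 N and contact force between the fingers and roller above 3 N and linear speed of roller below 0.02 m/s); the arm keeps its last pose, push and grip.
It fails at once if the roller is slammed or forced into the V (more than 70 N on a side) (contact force between roller and v_near above 70 N or contact force between roller and v_far above 70 N).
It fails at once if the label roll or a sauce pot is moved more than 30 mm (distance of any of label_roll, pot_herbs, pot_empty from where it was at the start of the episode above 0.03 m).
It also fails if it takes over 64 s, if anything falls off the work surface, if the arm or the gripper's body presses on something with over 40 N, if the wrist force passes 120 N, or if a joint passes its speed limit or range.

## Robot

A 6-joint arm with a two-finger parallel gripper is mounted at the origin on the work surface; the furniture and walls round the work are solid. World frame = base frame: x ahead of the robot, y to its left, z up, the work surface at z = 0. Lengths are in mm, angles in rad, forces in N, time in s.
With the tool pointing down it reaches from about 250 to 850 mm from the base axis. Payload 12.5 kg.
Tool frame: the origin (TCP) lies between the finger pads; the fingertips stand 22 mm ahead of it and the grasp point (between the pads) lies 3 mm ahead of it; z points along the fingers, y is the direction in which the jaws open and shut (so a half turn about z gives the same grasp; the last joint's range is limited). The gripper opens to 93 mm and grips with 3 to 60 N. Pads are 15 mm wide; open, the fingers measure 128 mm over their backs; the gripper's body (75 mm by 188 mm) begins 65 mm behind the grasp point.
Start: joints at [1.261, 0.351, 1.652, -0, 1.139, -0.085], TCP at [122.57, 536.154, 240.633] pointing down, gripper open.
Joint ranges: [-2.75, 2.75], [-0.79, 2.1], [0.01, 2.65], [-1.57, 4.71], [0.07, 3.14], [-2.87, 2.87]. Speed limits (rad/s): [2.22, 2.22, 2.79, 3.14, 3.14, 3.14].

## Interface

Orientations are given as a unit quaternion [w, x, y, z].
In Python, from station import env gives the robot as it stands. The module is installed in compiled form; this text tells all that it offers.
- The arm moves only by the shell command python3 -m handwheel 'ROWS' [FORCE]. ROWS is JSON, a list of rows, each an object of numbers: "tx", "ty", "tz": the shift along the tool's x, y, z in mm; "twist": the turn about the tool's z in rad; "jaw": the opening, from 0 (shut) to 1 (fully open). In form: [{"tx": .., "ty": .., "tz": .., "twist": .., "jaw": ..}, ...]. A call has 1 to 20 rows; each row shifts and turns the pose as measured when the row begins, along the tool's axes as they then stand; what a row does not reach is not made up. A row lasts 1/10 s, in which the tool goes at most 50 mm and 8.59 degrees, less where a joint would pass 70% of its speed; a pose out of reach is approached as far as the arm can. A call is refused whole if a number of a shift passes 50 or a number of a turn 0.15, either way. A call with a gripper value outside its range is refused whole. The fingers move at their own pace and stop on an object; FORCE is the grip in N (left out, the last holds). Time passes only in rows, so rows that do not move let the fingers close. It gives the time, the measured TCP pose, the force and the opening at its end, in the units of the state.
- env.get_state(): the state, without advancing time (a new reading comes with each control period).
- env.capture(name): name is "scene" or "top" or "wrist"; returns (picture, depth): 420x560x3 uint8, blue, green, red; 420x560 float32, mm along the optical axis (not along the pixel's ray), 0 where there is no reading.
- env.camera_params(name): a dict with "fx", "fy", "cx", "cy" (pixels), "rvec" (rotation vector, rad) and "tvec" (3), from world to camera coordinates, as OpenCV has them; the wrist camera has in their place "mount" (4x4, takes a point from camera to tool coordinates, whose origin is the TCP and whose axes are the flange's). Camera axes: x right, y down, z forward; pixel columns grow to the right and rows downward; lengths in mm; the calibration is good to about 2 mm. A picture is of the moment at which its call begins: read the wrist's pose just before it. camera_params takes no time and is no camera call.
- env.job_done(): hands the job in, once; it reports no verdict.
The state is a dict: "t": time; "joint_pos": joint angles; "dq": joint speeds; "tau": joint torques, N m; "ee_pos": TCP position; "orientation": TCP orientation; "wrist_force": force on the tool from outside, world axes, zero at the start; "torque": the same for the moment, N m; "gripper_width": finger opening in mm.
Only numpy, scipy, OpenCV 4.12 (cv2) and the standard library are available. Lean on these libraries where they do the work, as an engineer would, in place of code of your own. Each camera call takes 0.05 s, during which the arm holds its last target.

## Working session

There is one attempt and no reset: what is moved stays moved. The work goes in short steps, Python scripts to look and compute and a shell command to move; the robot and the scene stay as the last step left them, time stands still between calls to the robot, and variables do not carry over. Pictures are saved under pics/ and viewed, and the job is handed in when it is done.

```bash
mkdir -p pics; ls; python3 - <<'E'
from station import env
import cv2
s=env.get_state();print({k:s[k] for k in s})
for n in("scene","top","wrist"):
    print(n,env.camera_params(n))
import numpy as np
for n in("scene","top"):
    p,d=env.capture(n);cv2.imwrite(f"pics/{n}0.png",p);np.savez(f"{n}0.npz",p=p,d=d)
E
```

```text
pics
{'t': 0.0, 'joint_pos': array([ 1.26144317e+00,  3.51248971e-01,  1.65240651e+00,  2.02426818e-05,
        1.13911504e+00, -8.45969792e-02]), 'dq': array([-5.15925838e-05, -1.62229084e-03, -1.38521332e-03,  6.13109778e-05,
        8.06483836e-04,  1.71737748e-03]), 'tau': array([-5.14802741e-04, -4.97337270e+01, -2.85243773e+01,  6.98808068e-02,
        2.58981634e-02, -1.16224705e-04]), 'ee_pos': array([122.45033388, 535.87250676, 240.1011277 ]), 'orientation': array([-1.24268862e-04,  1.12145899e-01,  9.93691577e-01, -5.75745266e-04]), 'wrist_force': array([-0.90535185,  0.04721048, -0.05107032]), 'torque': array([ 0.00656856, -0.00685211, -0.02014601]), 'gripper_width': 93.19126304896297}
scene {'fx': 443.6981286320827, 'fy': 443.6981286320827, 'cx': 281.8215644666677, 'cy': 211.06075582237608, 'rvec': array([ 2.10467884, -1.1962635 ,  0.5127466 ]), 'tvec': array([-161.14331266,  437.90720767,  850.85467747])}
top {'fx': 456.2317096305918, 'fy': 456.2317096305918, 'cx': 279.1952236490215, 'cy': 211.9052728791384, 'rvec': array([ 2.15507059, -2.11230717,  0.14109139]), 'tvec': array([ 116.54142206,  549.04637087, 1078.08299614])}
wrist {'fx': 367.9392093351694, 'fy': 367.9392093351694, 'cx': 280.0681385415163, 'cy': 214.82301009315248, 'mount': array([[-4.69890799e-04, -9.58566607e-01, -2.84868107e-01,
         7.91617484e+01],
       [ 9.99999704e-01, -6.24064374e-04,  4.50442175e-04,
        -4.05476155e-01],
       [-6.09554864e-04, -2.84867811e-01,  9.58566617e-01,
        -1.43734032e+02],
       [ 0.00000000e+00,  0.00000000e+00,  0.00000000e+00,
         1.00000000e+00]])}
```

View pics/scene0.png

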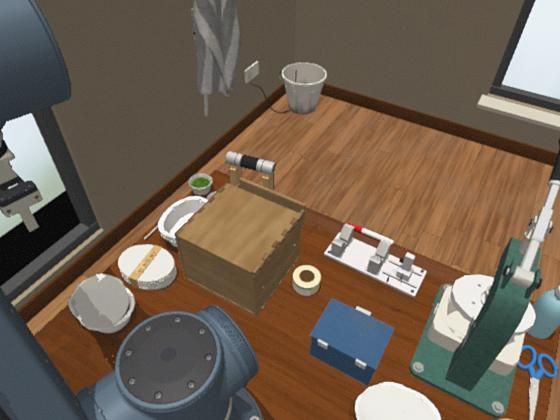

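View pics/top0.png

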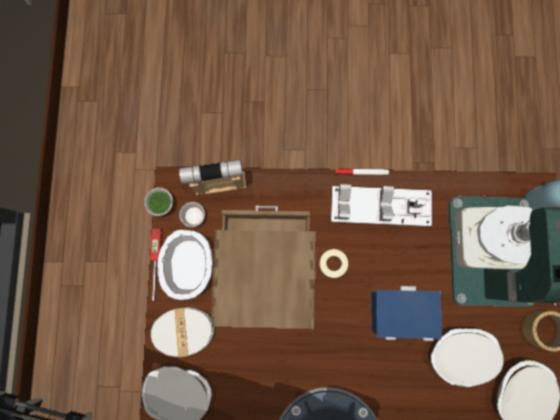

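The scene and top views show the roller at about (212,172) in the top view, the rest at (382,206) with the stop post at about (415,205), and the pots at (159,201) and (192,214). Next I'll measure them.

```bash
cat > h.py <<'E'
import numpy as np, cv2
from station import env
from scipy.spatial.transform import Rotation as R
def cloud(n,d,pose=None):
    c=env.camera_params(n)
    v,u=np.mgrid[:420,:560]
    P=np.stack([(u-c['cx'])/c['fx']*d,(v-c['cy'])/c['fy']*d,d],-1)
    if n=='wrist':
        M=c['mount'];P=P@M[:3,:3].T+M[:3,3]
        p,q=pose; Rm=R.from_quat([q[1],q[2],q[3],q[0]]).as_matrix()
        W=P@Rm.T+p
    else:
        Rm=R.from_rotvec(c['rvec']).as_matrix()
        W=(P-c['tvec'])@Rm
    W[d==0]=np.nan
    return W
E
python3 - <<'E'
from h import *
z=np.load('top0.npz');W=cloud('top',z['d'])
p=z['p']
c1=cv2.resize(p[150:230,140:260],None,fx=6,fy=6,interpolation=cv2.INTER_CUBIC);cv2.imwrite('pics/c1.png',c1)
c2=cv2.resize(p[160:240,320:440],None,fx=6,fy=6,interpolation=cv2.INTER_CUBIC);cv2.imwrite('pics/c2.png',c2)
for (u,v) in [(185,175),(212,171),(236,167),(382,205),(340,220),(345,195),(388,205),(417,205),(300,300)]: print(u,v,W[v,u].round(1))
# roller points
m=(W[...,2]>120)&(W[...,2]<160)&(W[...,0]>560)&(W[...,1]>0)
Q=W[m];print(len(Q),Q.mean(0),Q.min(0),Q.max(0))
xy=Q[:,:2]-Q[:,:2].mean(0);print(np.linalg.svd(xy,full_matrices=False)[2])
# rest points
m=(np.abs(W[...,0]-545)<120)&(W[...,1]<0)&(W[...,1]>-260)&(W[...,2]>5)&(W[...,2]<110)
for lo,hi in [(5,15),(25,45),(50,66),(75,100)]:
    k=m&(W[...,2]>lo)&(W[...,2]<hi);Q=W[k]
    print(lo,hi,len(Q),Q.mean(0).round(1),Q.min(0).round(1),Q.max(0).round(1))
    if len(Q)>20:print(cv2.minAreaRect(Q[:,:2].astype(np.float32)))
E
```

```text
185 175 [611.1 340.1 147.3]
212 171 [621.1 279.1 148.7]
236 167 [632.6 225.7 143.5]
382 205 [ 569.5 -125.5   36.6]
340 220 [534.1 -25.4   8.5]
345 195 [591.1 -33.3  45.9]
388 205 [ 571.6 -142.5   26.1]
417 205 [ 565.1 -201.5   71.2]
300 300 [340.   76.9 169.5]
967 [622.92809529 282.67845761 141.33892454] [597.71562412 212.92709403 122.17745171] [653.20447721 353.94841655 150.67828969]
[[ 0.16802326 -0.98578303]
 [ 0.98578303  0.16802326]]
5 15 2518 [ 574.4 -128.6   10.3] [ 425.5 -259.4    5. ] [ 6.649e+02 -2.000e-01  1.500e+01]
((545.4607543945312, -129.77854919433594), (239.67311096191406, 258.6003723144531), 0.2764028012752533)
25 45 569 [538.9 -97.   35.6] [ 425.1 -223.9   25.1] [ 6.14e+02 -3.00e-01  4.50e+01]
((514.7842407226562, -112.79772186279297), (208.14047241210938, 199.91493225097656), 82.56971740722656)
50 66 459 [575.6 -91.1  57.4] [ 534.  -216.6   50. ] [616.9 -19.4  65.6]
((574.4736328125, -118.1192398071289), (197.48439025878906, 80.46017456054688), 88.4312744140625)
75 100 62 [ 571. -207.   87.] [ 564.6 -219.1   77. ] [ 577.4 -197.2   92.8]
((570.8221435546875, -208.23831176757812), (12.474186897277832, 22.14402961730957), 1.948171854019165)
```

View pics/c1.png

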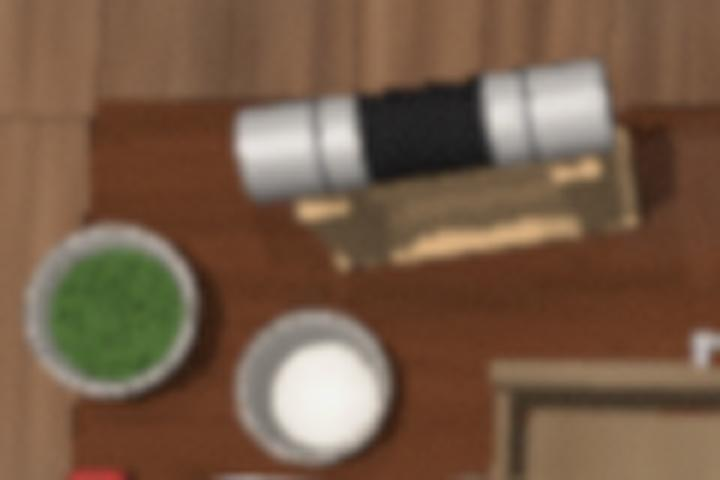

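View pics/c2.png

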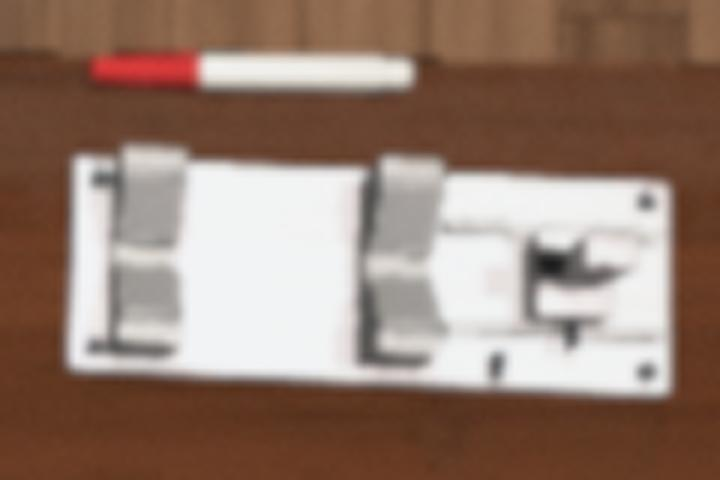

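The crops show the plate's long axis tilted about -0.045 rad. The stop pointer is at crop (570,335) and the blade at (497,365). I'll turn the tool so the jaws open across x, then go over the rest for a wrist look.

```bash
python3 -m handwheel '[{"twist":0.14},{"twist":0.14},{"twist":0.14},{"twist":0.14},{"twist":0.14},{"twist":0.14},{"twist":0.14},{"twist":0.14},{"twist":0.14},{"twist":0.13}]'
python3 - <<'E'
from h import *
s=env.get_state();q=s['orientation'];Rm=R.from_quat([q[1],q[2],q[3],q[0]]).as_matrix();print(Rm.round(3),s['joint_pos'].round(3))
print(Rm.T@(np.array([572,-115,250])-s['ee_pos']))
E
```

```text
[[-0.975  0.223 -0.   ]
 [ 0.223  0.975 -0.001]
 [ 0.    -0.001 -1.   ]] [ 1.261  0.351  1.652  0.     1.139 -0.085]
[-583.28478392 -534.35034165   -9.35628619]$[0]: bad value
```

```bash
python3 -m handwheel '[{"tx":0,"ty":0,"tz":0,"twist":0.14,"jaw":1},{"tx":0,"ty":0,"tz":0,"twist":0.14,"jaw":1},{"tx":0,"ty":0,"tz":0,"twist":0.14,"jaw":1},{"tx":0,"ty":0,"tz":0,"twist":0.14,"jaw":1},{"tx":0,"ty":0,"tz":0,"twist":0.14,"jaw":1},{"tx":0,"ty":0,"tz":0,"twist":0.14,"jaw":1},{"tx":0,"ty":0,"tz":0,"twist":0.14,"jaw":1},{"tx":0,"ty":0,"tz":0,"twist":0.14,"jaw":1},{"tx":0,"ty":0,"tz":0,"twist":0.14,"jaw":1},{"tx":0,"ty":0,"tz":0,"twist":0.13,"jaw":1}]'
cat > w.py <<'E'
import sys
from h import *
s=env.get_state();q=s['orientation'];Rm=R.from_quat([q[1],q[2],q[3],q[0]]).as_matrix()
print('t',round(s['t'],2),'p',s['ee_pos'].round(1),'toolx yaw',round(float(np.arctan2(Rm[1,0],Rm[0,0])),4),'z',Rm[:,2].round(4),'F',s['wrist_force'].round(1),'T',s['torque'].round(2),'w',round(s['gripper_width'],1),'j',s['joint_pos'].round(2))
if len(sys.argv)>3: print('tool delta',(Rm.T@(np.array(list(map(float,sys.argv[1:4])))-s['ee_pos'])).round(1))
E
python3 w.py 572 -115 250
```

```text
t: 1.1
ee_pos: [121.9, 534.0, 236.8]
orientation: [0.002, 0.741, 0.672, -0.004]
wrist_force: [0.5, 0.4, -0.4]
gripper_width: 93.1
t 1.1 p [121.9 534.  236.8] toolx yaw 1.4726 z [-0.0026 -0.008  -1.    ] F [ 0.5  0.4 -0.4] T [-0.05  0.02 -0.01] w 93.1 j [ 1.26  0.35  1.66 -0.    1.14  1.36]
tool delta [-601.9  511.5   -9.1]
```

```bash
python3 -m handwheel '[{"tx":-37,"ty":32,"tz":-2,"twist":-0.003,"jaw":1},{"tx":-37,"ty":32,"tz":-2,"twist":-0.003,"jaw":1},{"tx":-37,"ty":32,"tz":-2,"twist":-0.003,"jaw":1},{"tx":-37,"ty":32,"tz":-2,"twist":-0.003,"jaw":1},{"tx":-37,"ty":32,"tz":-2,"twist":-0.003,"jaw":1},{"tx":-37,"ty":32,"tz":-2,"twist":-0.003,"jaw":1},{"tx":-37,"ty":32,"tz":-2,"twist":-0.003,"jaw":1},{"tx":-37,"ty":32,"tz":-2,"twist":-0.003,"jaw":1},{"tx":-37,"ty":32,"tz":-2,"twist":-0.003,"jaw":1},{"tx":-37,"ty":32,"tz":-2,"twist":-0.003,"jaw":1},{"tx":-37,"ty":32,"tz":-2,"twist":-0.003,"jaw":1},{"tx":-37,"ty":32,"tz":-2,"twist":-0.003,"jaw":1}]';python3 w.py 572 -115 250
```

```text
t: 2.3
ee_pos: [469.5, 48.4, 262.5]
orientation: [0.002, 0.728, 0.686, -0.004]
wrist_force: [0.5, 1.3, 0.8]
gripper_width: 93.0
t 2.3 p [469.5  48.4 262.5] toolx yaw 1.5108 z [-0.0035 -0.0092 -1.    ] F [0.5 1.3 0.8] T [-0.05  0.07 -0.  ] w 93.0 j [ 0.01  0.19  1.82 -0.01  1.14  0.07]
tool delta [-156.9  112.1   13.6]
```

```bash
python3 -m handwheel '[{"tx":-32,"ty":22,"tz":2,"twist":0,"jaw":1},{"tx":-32,"ty":22,"tz":2,"twist":0,"jaw":1},{"tx":-32,"ty":22,"tz":2,"twist":0,"jaw":1},{"tx":-32,"ty":22,"tz":2,"twist":0,"jaw":1},{"tx":-27,"ty":22,"tz":2,"twist":0,"jaw":1},{"tx":0,"ty":0,"tz":0,"twist":0,"jaw":1},{"tx":0,"ty":0,"tz":0,"twist":0,"jaw":1}]';python3 w.py 572 -115 250
cat > cap.py <<'E'
import sys
from h import *
n=sys.argv[1];s=env.get_state();p,d=env.capture('wrist')
np.savez(n+'.npz',p=p,d=d,pos=s['ee_pos'],q=s['orientation']);cv2.imwrite(f'pics/{n}.png',p)
print(s['ee_pos'].round(1))
E
python3 cap.py w1
```

```text
t: 3.0
ee_pos: [574.2, -126.0, 250.7]
orientation: [0.001, 0.73, 0.683, -0.005]
wrist_force: [-0.3, -0.2, 0.8]
gripper_width: 93.1
t 3.0 p [ 574.2 -126.   250.7] toolx yaw 1.5043 z [-0.0064 -0.0085 -0.9999] F [-0.3 -0.2  0.8] T [-0.06  0.12 -0.05] w 93.1 j [-0.29  0.41  1.54 -0.01  1.2  -0.22]
tool delta [10.9 -2.9  0.6]
[ 574.2 -126.   250.7]
```

View pics/w1.png

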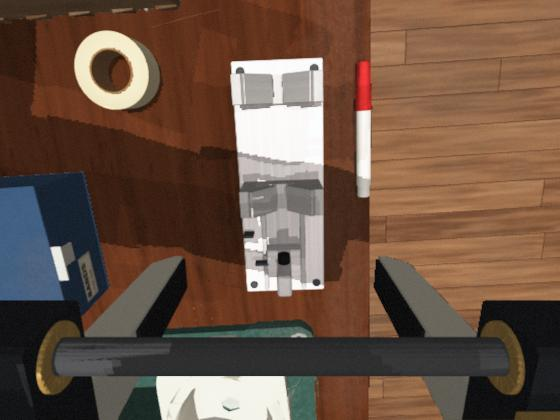

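The wrist picture shows the rest's plate from (232,60) to (325,290). The cheeks are at about (277,88) and (282,198), the stop post's top at (284,258), the pointer at (262,262) and the blade at (249,234). I'll fit these.

```bash
cat > fit.py <<'E'
import sys
from h import *
z=np.load(sys.argv[1]+'.npz');W=cloud('wrist',z['d'],(z['pos'],z['q']))
X,Y,Z=W[...,0],W[...,1],W[...,2]
reg=(X>500)&(X<650)&(Y<20)&(Y>-290)
k=reg&(X>650-0)|False
tab=(X>480)&(X<640)&(Y<0)&(Y>-250)&(abs(Z)<6);print('table z',np.median(Z[tab]),tab.sum())
pl=reg&(Z>6.5)&(Z<14)
pts=np.c_[X[pl],Y[pl]].astype(np.float32);r=cv2.minAreaRect(pts);print('plate',np.median(Z[pl]),r)
ck=reg&(Z>30)&(Z<66)&(Y>-160)
yaw=-0.045
for it in range(2):
    print('cheeks')
    ey=np.array([-np.sin(yaw),np.cos(yaw)]);ex=np.array([np.cos(yaw),np.sin(yaw)])
    for nm,lo,hi in(('+y',-60,10),('-y',-175,-95)):
        k=reg&(Z>58)&(Z<66)&(Y>lo)&(Y<hi)
        if k.sum()<10: continue
        P=np.c_[X[k],Y[k]];print(nm,k.sum(),cv2.minAreaRect(P.astype(np.float32)),np.median(Z[k]))
# V planes: normals
dx=cv2.Sobel(np.nan_to_num(Z).astype(np.float32),cv2.CV_32F,1,0)
c=r[0]
res=[]
for sgn in(-1,1):
    # points on slopes: 36<z<58
    k=reg&(Z>36)&(Z<58)&(Y>-150)&((X-572)*sgn>3)&(abs(X-572)<30)
    P=W[k]
    # ransac plane with known slope
    best=None;rng=np.random.default_rng(0)
    for _ in range(800):
        a=P[rng.choice(len(P),3,False)];n=np.cross(a[1]-a[0],a[2]-a[0]);l=np.linalg.norm(n)
        if l<50: continue
        n/=l;n*=np.sign(n[2]+1e-9)
        if abs(n[2]-.707)>.12: continue
        inl=abs((P-a[0])@n)<1.2
        if best is None or inl.sum()>best.sum(): best=inl
    if best is None: print('no');continue
    Q=P[best];m=Q.mean(0);n=np.linalg.svd(Q-m)[2][2];n*=np.sign(n[2]);print(sgn,len(P),best.sum(),m.round(1),n.round(3));res.append((n,n@m))
if len(res)==2:
    (n1,d1),(n2,d2)=res;ax=np.cross(n1,n2);ax/=np.linalg.norm(ax);ax*=np.sign(ax[1]);print('axis',ax,'yaw',np.arctan2(-ax[0],ax[1]))
    for y in(-32,-84,-136):
        A=np.array([n1,n2,[0,1,0]]);b=np.array([d1+18,d2+18,y]);print('roller centre at',np.linalg.solve(A,b).round(1))
po=(X>540)&(X<600)&(Y<-150)&(Z>80)&(Z<96)
P=np.c_[X[po],Y[po]];print('post top',po.sum(),np.median(Z[po]),cv2.minAreaRect(P.astype(np.float32)))
E
python3 fit.py w1
```

```text
table z -0.35532392382663147 14635
plate 9.546110423189788 ((574.30908203125, -129.9148406982422), (249.99391174316406, 90.09443664550781), 88.39415740966797)
cheeks
+y 423 ((577.0721435546875, -33.314857482910156), (25.543949127197266, 78.8498306274414), 88.20108032226562) 58.99085846482009
-y 304 ((574.0645751953125, -136.8035430908203), (25.616943359375, 77.9859619140625), 88.54586029052734) 58.92501782078355
cheeks
+y 423 ((577.0721435546875, -33.314857482910156), (25.543949127197266, 78.8498306274414), 88.20108032226562) 58.99085846482009
-y 304 ((574.0645751953125, -136.8035430908203), (25.616943359375, 77.9859619140625), 88.54586029052734) 58.92501782078355
-1 1489 1193 [559.2 -81.3  48.5] [ 0.709 -0.019  0.705]
1 1355 1259 [590.9 -80.4  47.4] [-0.711  0.02   0.703]
axis [ 2.75140620e-02  9.99621388e-01 -2.40215216e-04] yaw -0.027517535467242116
roller centre at [576.9 -32.   57.5]
roller centre at [575.5 -84.   57.5]
roller centre at [ 574.1 -136.    57.5]
post top 336 87.02867275487809 ((571.8291015625, -208.32711791992188), (13.954822540283203, 21.891918182373047), 0.798649787902832)
```

The fits are consistent: plate 250×90, cheeks 26×79, yaw -0.028, v_seat at about (575.6,-85,57.5), post at (571.8,-208.3), so stop ≈ 0.037. I'll go above the post.

```bash
python3 -m handwheel '[{"tx":-27,"ty":0,"tz":25,"twist":-0.02,"jaw":0.6},{"tx":-27,"ty":0,"tz":25,"twist":-0.01,"jaw":0.6},{"tx":-18,"ty":0,"tz":20,"twist":-0.01,"jaw":0.6},{"tx":0,"ty":0,"tz":0,"twist":0,"jaw":0.6},{"tx":0,"ty":0,"tz":0,"twist":0,"jaw":0.6}]';python3 w.py 572 -208.3 75
```

```text
t: 3.55
ee_pos: [569.3, -195.0, 181.3]
orientation: [0.001, 0.714, 0.7, -0.004]
wrist_force: [-0.2, 0.4, 0.3]
gripper_width: 58.1
t 3.55 p [ 569.3 -195.   181.3] toolx yaw 1.5518 z [-0.0043 -0.0084 -1.    ] F [-0.2  0.4  0.3] T [-0.13  0.03 -0.03] w 58.1 j [-0.4   0.51  1.57 -0.01  1.07 -0.38]
tool delta [-12.3   3.4 106.4]
```

```bash
python3 -m handwheel '[{"tx":-7,"ty":2,"tz":25,"twist":0.005,"jaw":0.6},{"tx":-5,"ty":1,"tz":25,"twist":0,"jaw":0.6},{"tx":0,"ty":0,"tz":10,"twist":0,"jaw":0.6},{"tx":0,"ty":0,"tz":0,"twist":0,"jaw":0.6}]';python3 w.py 572 -208.3 75; python3 cap.py w2; python3 fit.py w2 | tail -1
```

```text
t: 3.95
ee_pos: [574.3, -203.6, 125.3]
orientation: [0.005, 0.714, 0.7, -0.003]
wrist_force: [-0.4, 0.6, 1.0]
gripper_width: 55.9
t 3.95 p [ 574.3 -203.6  125.3] toolx yaw 1.5501 z [ 0.0022 -0.0105 -0.9999] F [-0.4  0.6  1. ] T [-0.07  0.09 -0.03] w 55.9 j [-0.41  0.59  1.59 -0.01  0.96 -0.39]
tool delta [-4.2 -2.3 50.4]
[ 574.3 -203.6  125.3]
post top 988 87.06082012598188 ((571.7838745117188, -208.2503662109375), (22.089235305786133, 13.71117115020752), 88.52955627441406)
```

View pics/w2.png

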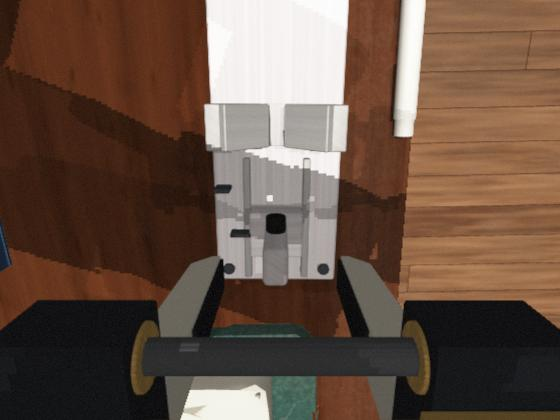

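Post re-measured at (571.8,-208.25), between the fingers at (275,250). I'll descend.

```bash
python3 -m handwheel '[{"tx":-2,"ty":-1,"tz":18,"twist":0,"jaw":0.6},{"tx":-2,"ty":-1,"tz":18,"twist":0,"jaw":0.6},{"tx":0,"ty":0,"tz":8,"twist":0,"jaw":0.6},{"tx":0,"ty":0,"tz":0,"twist":0,"jaw":0.6}]';python3 w.py 571.8 -208.3 75
```

```text
t: 4.4
ee_pos: [575.8, -207.0, 87.5]
orientation: [0.009, 0.714, 0.7, -0.001]
wrist_force: [0.3, -0.4, 0.5]
gripper_width: 55.7
t 4.4 p [ 575.8 -207.    87.5] toolx yaw 1.5522 z [ 0.011  -0.0141 -0.9998] F [ 0.3 -0.4  0.5] T [-0.12  0.09 -0.01] w 55.7 j [-0.42  0.64  1.61 -0.01  0.88 -0.39]
tool delta [-1.2 -4.2 12.4]
```

```bash
python3 -m handwheel '[{"tx":0,"ty":-2,"tz":6,"twist":0,"jaw":0.6},{"tx":0,"ty":-2,"tz":6,"twist":0,"jaw":0.6},{"tx":0,"ty":0,"tz":0,"twist":0,"jaw":0.6},{"tx":0,"ty":0,"tz":0,"twist":0,"jaw":0.6}]';python3 w.py 571.8 -208.3 75
```

```text
t: 4.8
ee_pos: [573.0, -207.1, 77.5]
orientation: [0.011, 0.713, 0.701, -0.0]
wrist_force: [-0.2, -0.4, -0.0]
gripper_width: 55.9
t 4.8 p [ 573.  -207.1   77.5] toolx yaw 1.5526 z [ 0.0144 -0.0155 -0.9998] F [-0.2 -0.4 -0. ] T [-0.13  0.09  0.  ] w 55.9 j [-0.42  0.65  1.62 -0.01  0.85 -0.39]
tool delta [-1.2 -1.2  2.5]
```

Close on the post, gently.

```bash
python3 -m handwheel '[{"tx":-1,"ty":-1,"tz":2,"twist":0,"jaw":0.4},{"tx":0,"ty":0,"tz":0,"twist":0,"jaw":0.2},{"tx":0,"ty":0,"tz":0,"twist":0,"jaw":0.05},{"tx":0,"ty":0,"tz":0,"twist":0,"jaw":0.05},{"tx":0,"ty":0,"tz":0,"twist":0,"jaw":0.05},{"tx":0,"ty":0,"tz":0,"twist":0,"jaw":0.05}]' 10;python3 w.py 571.8 -208.3 75
```

```text
t: 5.4
ee_pos: [571.3, -208.3, 75.8]
orientation: [0.01, 0.713, 0.701, -0.001]
wrist_force: [1.4, 0.2, 4.9]
gripper_width: 13.9
t 5.4 p [ 571.3 -208.3   75.8] toolx yaw 1.5526 z [ 0.0128 -0.0154 -0.9998] F [1.4 0.2 4.9] T [-0.16 -0.03 -0.01] w 13.9 j [-0.42  0.65  1.63 -0.01  0.85 -0.4 ]
tool delta [0.  0.5 0.8]
```

```bash
python3 -m handwheel '[{"tx":7,"ty":0,"tz":0,"twist":0,"jaw":0.05},{"tx":7,"ty":0,"tz":0,"twist":0,"jaw":0.05},{"tx":6,"ty":0,"tz":0,"twist":0,"jaw":0.05},{"tx":3,"ty":0,"tz":0,"twist":0,"jaw":0.05},{"tx":0,"ty":0,"tz":0,"twist":0,"jaw":0.05}]';python3 w.py 572.9 -181 75; python3 cap.py w3; python3 fit.py w3 | tail -1
```

```text
t: 5.9
ee_pos: [572.0, -183.6, 75.9]
orientation: [0.011, 0.713, 0.701, -0.001]
wrist_force: [-0.8, -2.0, 0.5]
gripper_width: 14.0
t 5.9 p [ 572.  -183.6   75.9] toolx yaw 1.5528 z [ 0.0136 -0.0166 -0.9998] F [-0.8 -2.   0.5] T [-0.38  0.42 -0.03] w 14.0 j [-0.38  0.64  1.65 -0.01  0.84 -0.36]
tool delta [2.7 0.8 0.9]
[ 572.  -183.6   75.9]
post top 3369 87.28183868772457 ((571.71044921875, -183.33859252929688), (21.881935119628906, 46.0471305847168), 87.70855712890625)
```

```bash
python3 -m handwheel '[{"tx":3,"ty":0,"tz":0,"twist":0,"jaw":0.05},{"tx":0,"ty":0,"tz":0,"twist":0,"jaw":0.05},{"tx":0,"ty":0,"tz":0,"twist":0,"jaw":0.05},{"tx":0,"ty":0,"tz":0,"twist":0,"jaw":0.05}]';python3 w.py 572.9 -181 75; python3 cap.py w4; python3 - <<'E'
import cv2
p=cv2.imread('pics/w4.png');cv2.imwrite('pics/w4c.png',cv2.resize(p[80:300,180:380],None,fx=2.7,fy=2.7,interpolation=cv2.INTER_CUBIC))
E
```

```text
t: 6.35
ee_pos: [572.1, -180.3, 75.9]
orientation: [0.01, 0.713, 0.701, -0.001]
wrist_force: [-0.5, -0.5, 2.0]
gripper_width: 14.1
t 6.35 p [ 572.1 -180.3   75.9] toolx yaw 1.5525 z [ 0.0135 -0.0159 -0.9998] F [-0.5 -0.5  2. ] T [-0.1   0.43 -0.09] w 14.1 j [-0.38  0.64  1.65 -0.01  0.83 -0.35]
tool delta [-0.7  0.8  0.9]
[ 572.1 -180.3   75.9]
```

View pics/w4c.png

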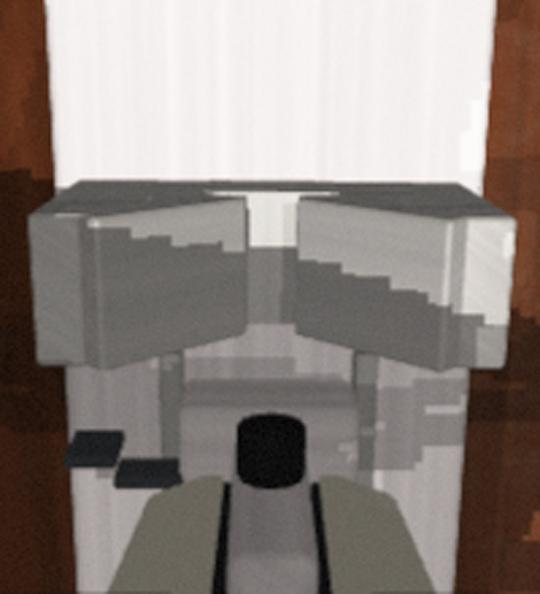

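In the crop the pointer (148,472) and blade (95,447) are about 9 px apart in row. That may be parallax from a height difference, so I'll check in 3D.

```bash
python3 - <<'E'
from h import *
ey=np.array([.028,1.]);vs=np.array([575.6,-85])
for n in('w2','w3','w4'):
    z=np.load(n+'.npz');W=cloud('wrist',z['d'],(z['pos'],z['q']));g=z['p'].max(2)
    m=((g<60)&(W[...,0]>520)&(W[...,0]<558)&(W[...,1]<-160)&(W[...,1]>-220)&(W[...,2]>3)).astype(np.uint8)
    k,l,st,c=cv2.connectedComponentsWithStats(m)
    for i in range(1,k):
        if st[i,4]>15:
            Q=W[l==i];print(n,c[i].round(),st[i,4],np.median(Q,0).round(1),np.percentile(Q,[2],0).round(1),np.percentile(Q,[98],0).round(1), 'along',np.dot(np.median(Q,0)[:2]-vs,ey).round(1))
E
```

```text
w2 [222. 189.] 126 [ 535.2 -178.8   24.1] [[ 530.1 -181.1   13.6]] [[ 540.4 -178.3   26.6]] along -94.9
w2 [240. 233.] 128 [ 547.4 -207.    35.4] [[ 541.6 -209.1   29.6]] [[ 553.6 -206.4   37.2]] along -122.8
w2 [ 95. 359.] 20011 [ 537.4 -171.8  208.3] [[ 521.2 -201.9  129.9]] [[ 555.5 -165.9  211.4]] along -87.9
w3 [214. 241.] 248 [ 535.  -178.8   22.4] [[ 530.  -181.3   11.9]] [[ 540.2 -178.2   26.3]] along -94.9
w3 [234. 255.] 243 [ 547.8 -182.4   35.1] [[ 541.9 -184.8   27.9]] [[ 553.8 -181.7   37.1]] along -98.2
w3 [157. 415.] 1014 [ 547.4 -161.1  160.8] [[ 535.8 -162.7  159.8]] [[ 557.5 -160.   161.8]] along -76.9
w4 [214. 246.] 245 [ 535.2 -178.7   22.1] [[ 530.  -180.8   12.2]] [[ 540.4 -178.1   26.5]] along -94.9
w4 [234. 255.] 244 [ 547.9 -179.    34.8] [[ 542.  -181.4   27.8]] [[ 553.9 -178.3   36.9]] along -94.8
```

Pointer and blade agree within 0.1 mm along the track (-94.8 vs -94.9). Release slightly, then lift.

```bash
python3 -m handwheel '[{"tx":0,"ty":0,"tz":0,"twist":0,"jaw":0.35},{"tx":0,"ty":0,"tz":0,"twist":0,"jaw":0.35},{"tx":0,"ty":0,"tz":0,"twist":0,"jaw":0.35},{"tx":0,"ty":0,"tz":-5,"twist":0,"jaw":0.35},{"tx":0,"ty":0,"tz":-15,"twist":0,"jaw":0.35},{"tx":0,"ty":0,"tz":-20,"twist":0,"jaw":0.35},{"tx":0,"ty":0,"tz":-25,"twist":0,"jaw":0.6},{"tx":0,"ty":0,"tz":-25,"twist":0,"jaw":0.8},{"tx":0,"ty":0,"tz":0,"twist":0,"jaw":0.8}]';python3 w.py 572.9 -181 75; python3 cap.py w5; python3 - <<'E'
from h import *
ey=np.array([.028,1.]);vs=np.array([575.6,-85])
for n in('w5',):
    z=np.load(n+'.npz');W=cloud('wrist',z['d'],(z['pos'],z['q']));g=z['p'].max(2)
    m=((g<60)&(W[...,0]>520)&(W[...,0]<558)&(W[...,1]<-160)&(W[...,1]>-220)&(W[...,2]>3)&(W[...,2]<60)).astype(np.uint8)
    k,l,st,c=cv2.connectedComponentsWithStats(m)
    for i in range(1,k):
        if st[i,4]>15:
            Q=W[l==i];print(n,c[i].round(),st[i,4],np.median(Q,0).round(1), 'along',np.dot(np.median(Q,0)[:2]-vs,ey).round(1))
E
python3 fit.py w5|tail -1
```

```text
t: 7.3
ee_pos: [571.1, -178.9, 173.3]
orientation: [0.011, 0.714, 0.7, -0.0]
wrist_force: [0.5, -0.3, 0.4]
gripper_width: 52.2
t 7.3 p [ 571.1 -178.9  173.3] toolx yaw 1.5522 z [ 0.0155 -0.0161 -0.9998] F [ 0.5 -0.3  0.4] T [-0.07  0.14 -0.02] w 52.2 j [-0.38  0.5   1.6  -0.01  1.02 -0.35]
tool delta [-0.5  0.2 98.4]
[ 571.1 -178.9  173.3]
w5 [233. 203.] 81 [ 535.  -178.6   23.4] along -94.8
w5 [248. 207.] 88 [ 548.  -179.    35.3] along -94.8
post top 673 87.12581157676135 ((572.5728759765625, -180.37379455566406), (21.438892364501953, 13.459132194519043), 88.85460662841797)
```

```bash
python3 w.py 615 270 280; python3 -m handwheel '[{"tx":0,"ty":0,"tz":-35,"twist":0,"jaw":1},{"tx":10,"ty":0,"tz":-35,"twist":0,"jaw":1},{"tx":35,"ty":3,"tz":-25,"twist":0,"jaw":1},{"tx":45,"ty":3,"tz":0,"twist":0,"jaw":1},{"tx":45,"ty":3,"tz":0,"twist":-0.015,"jaw":1},{"tx":45,"ty":3,"tz":0,"twist":-0.015,"jaw":1},{"tx":45,"ty":3,"tz":0,"twist":-0.015,"jaw":1},{"tx":45,"ty":3,"tz":0,"twist":-0.015,"jaw":1},{"tx":45,"ty":3,"tz":0,"twist":-0.015,"jaw":1},{"tx":45,"ty":3,"tz":0,"twist":-0.015,"jaw":1},{"tx":40,"ty":3,"tz":0,"twist":-0.015,"jaw":1},{"tx":0,"ty":0,"tz":0,"twist":0,"jaw":1}]';python3 w.py 615 270 280
```

```text
t 7.35 p [ 570.5 -178.6  171.6] toolx yaw 1.5522 z [ 0.0136 -0.0154 -0.9998] F [0.4 0.7 0.1] T [ 0.02  0.01 -0.02] w 56.1 j [-0.38  0.5   1.6  -0.01  1.02 -0.35]
tool delta [ 447.7   37.7 -114.7]
t: 8.55
ee_pos: [586.2, 237.8, 255.8]
orientation: [0.005, 0.676, 0.737, -0.005]
wrist_force: [-0.7, -0.9, -0.7]
gripper_width: 92.8
t 8.55 p [586.2 237.8 255.8] toolx yaw 1.6576 z [ 7.000e-04 -1.440e-02 -9.999e-01] F [-0.7 -0.9 -0.7] T [-0.05  0.09 -0.  ] w 92.8 j [ 0.32  0.49  1.4  -0.01  1.25  0.24]
tool delta [ 29.2  31.5 -24.7]
```

```bash
python3 -m handwheel '[{"tx":15,"ty":15,"tz":-12,"twist":-0.04,"jaw":1},{"tx":15,"ty":15,"tz":-12,"twist":-0.04,"jaw":1},{"tx":0,"ty":0,"tz":0,"twist":0,"jaw":1},{"tx":0,"ty":0,"tz":0,"twist":0,"jaw":1}]';python3 w.py 615 270 280;python3 cap.py w6
```

```text
t: 8.95
ee_pos: [611.8, 271.1, 275.5]
orientation: [0.003, 0.645, 0.765, -0.009]
wrist_force: [0.2, 0.4, -0.1]
gripper_width: 93.0
t 8.95 p [611.8 271.1 275.5] toolx yaw 1.7408 z [-0.0061 -0.0176 -0.9998] F [ 0.2  0.4 -0.1] T [-0.05  0.06  0.05] w 93.0 j [ 0.35  0.55  1.26 -0.01  1.34  0.19]
tool delta [-1.7  3.  -4.5]
[611.8 271.1 275.5]
```

View pics/w6.png

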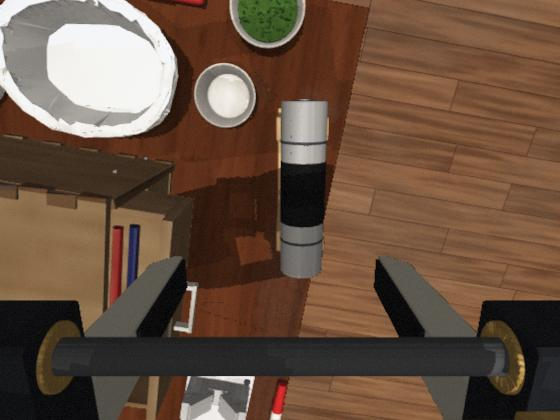

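The roller lies in the cradle from (304,100) to (301,276), its band centred near (303,193). I'll fit it.

```bash
cat > rol.py <<'E'
import sys
from h import *
from scipy.optimize import least_squares
z=np.load(sys.argv[1]+'.npz');lo=float(sys.argv[2]);W=cloud('wrist',z['d'],(z['pos'],z['q']))
x0,y0=float(sys.argv[3]),float(sys.argv[4])
k=(W[...,2]>lo)&(W[...,2]<lo+50)&(abs(W[...,0]-x0)<50)&(abs(W[...,1]-y0)<95)
v,u=np.nonzero(k)
Q=W[k]
def f(p):
    d=np.array([-np.sin(p[3]),np.cos(p[3]),p[4]]);d/=np.linalg.norm(d)
    r=Q-[p[0],y0,p[2-1]];r=r-np.outer(r@d,d);return np.linalg.norm(r,axis=1)-18
s=least_squares(f,[x0,lo+5,0,float(sys.argv[5]),0],loss='soft_l1',f_scale=.5)
p=s.x;d=np.array([-np.sin(p[3]),np.cos(p[3]),p[4]]);d/=np.linalg.norm(d)
o=np.array([p[0],y0,p[1]]);inl=abs(f(p))<1.5
t=(Q[inl]-o)@d;a,b=np.percentile(t,[.3,99.7]);print('inl',inl.sum(),len(Q),'ends',a,b,'len',b-a,'yaw',p[3],'slope',p[4],'centre',(o+d*(a+b)/2).round(2))
g=z['p'].max(2)[v,u][inl];tb=t[g<50];
if len(tb): a,b=np.percentile(tb,[2,98]);print('band len',b-a,'centre',(o+d*(a+b)/2).round(2))
E
python3 rol.py w6 118 622 282 0.17
```

```text
inl 7595 7759 ends -66.75004976791216 71.78566172564845 len 138.5357114935606 yaw 0.16731519981623838 slope -0.00039371789562166746 centre [626.61 284.48 126.37]
band len 48.46959656247711 centre [626.77 283.51 126.37]
```

```bash
python3 w.py 626.7 284 130;python3 -m handwheel '[{"tx":5,"ty":8,"tz":15,"twist":0,"jaw":1},{"tx":5,"ty":8,"tz":20,"twist":0,"jaw":1},{"tx":0,"ty":0,"tz":25,"twist":0,"jaw":1},{"tx":0,"ty":0,"tz":20,"twist":0,"jaw":1},{"tx":0,"ty":0,"tz":0,"twist":0,"jaw":1},{"tx":0,"ty":0,"tz":0,"twist":0,"jaw":1}]';python3 w.py 626.7 284 130
```

```text
t 9.0 p [611.7 270.9 275.5] toolx yaw 1.7406 z [-0.0061 -0.0176 -0.9998] F [ 0.3  0.1 -0. ] T [-0.06  0.03 -0.  ] w 93.1 j [ 0.35  0.55  1.26 -0.01  1.34  0.19]
tool delta [ 12.7  18.3 145.2]
t: 9.6
ee_pos: [624.9, 278.8, 186.1]
orientation: [0.002, 0.647, 0.762, -0.011]
wrist_force: [-0.3, 0.1, 0.3]
gripper_width: 93.2
t 9.6 p [624.9 278.8 186.1] toolx yaw 1.734 z [-0.0111 -0.0197 -0.9997] F [-0.3  0.1  0.3] T [-0.06  0.01  0.01] w 93.2 j [ 0.36  0.66  1.3  -0.02  1.2   0.2 ]
tool delta [ 5.8  3.4 56. ]
```

```bash
python3 -m handwheel '[{"tx":3,"ty":2,"tz":18,"twist":0,"jaw":1},{"tx":2,"ty":1,"tz":18,"twist":0,"jaw":1},{"tx":0,"ty":0,"tz":10,"twist":0,"jaw":1},{"tx":0,"ty":0,"tz":0,"twist":0,"jaw":1},{"tx":0,"ty":0,"tz":0,"twist":0,"jaw":1}]';python3 w.py 626.7 284 130; python3 cap.py w7; python3 rol.py w7 118 626 284 0.17
```

```text
t: 10.1
ee_pos: [627.8, 283.7, 138.5]
orientation: [0.003, 0.648, 0.762, -0.01]
wrist_force: [0.2, -0.1, 0.5]
gripper_width: 93.2
t 10.1 p [627.8 283.7 138.5] toolx yaw 1.7329 z [-0.008  -0.0185 -0.9998] F [ 0.2 -0.1  0.5] T [-0.03  0.06 -0.02] w 93.2 j [ 0.36  0.71  1.33 -0.02  1.12  0.21]
tool delta [ 0.6 -0.9  8.5]
[627.8 283.7 138.5]
inl 19661 24083 ends -66.83680927141654 69.8066861819247 len 136.64349545334125 yaw 0.16787466056054703 slope -0.0024659196665602116 centre [626.11 285.46 126.48]
band len 59.917807387303576 centre [624.74 293.56 126.46]
```

```bash
python3 -m handwheel '[{"tx":1,"ty":-1,"tz":6,"twist":0,"jaw":1},{"tx":0,"ty":0,"tz":3,"twist":0,"jaw":0.8},{"tx":0,"ty":0,"tz":0,"twist":0,"jaw":0.6},{"tx":0,"ty":0,"tz":0,"twist":0,"jaw":0.5}]' 25;python3 w.py 626.4 284 130
```

```text
t: 10.55
ee_pos: [627.1, 284.7, 130.6]
orientation: [0.004, 0.648, 0.762, -0.008]
wrist_force: [0.1, 0.3, -0.1]
gripper_width: 73.5
t 10.55 p [627.1 284.7 130.6] toolx yaw 1.7328 z [-0.0054 -0.0175 -0.9998] F [ 0.1  0.3 -0.1] T [ 0.01  0.02 -0.01] w 73.5 j [ 0.36  0.72  1.33 -0.02  1.1   0.21]
tool delta [-0.5 -0.8  0.6]
```

```bash
python3 -m handwheel '[{"tx":0,"ty":-1,"tz":0,"twist":0,"jaw":0.45},{"tx":0,"ty":0,"tz":0,"twist":0,"jaw":0.38},{"tx":0,"ty":0,"tz":0,"twist":0,"jaw":0.3},{"tx":0,"ty":0,"tz":0,"twist":0,"jaw":0.3},{"tx":0,"ty":0,"tz":0,"twist":0,"jaw":0.3},{"tx":0,"ty":0,"tz":0,"twist":0,"jaw":0.3},{"tx":0,"ty":0,"tz":0,"twist":0,"jaw":0.3}]' 25;python3 w.py 626.4 284 130
```

```text
t: 11.25
ee_pos: [626.2, 284.6, 131.3]
orientation: [0.004, 0.648, 0.762, -0.008]
wrist_force: [-0.4, -0.5, 0.2]
gripper_width: 35.4
t 11.25 p [626.2 284.6 131.3] toolx yaw 1.7328 z [-0.0045 -0.0172 -0.9998] F [-0.4 -0.5  0.2] T [-0.11  0.05  0.05] w 35.4 j [ 0.36  0.72  1.34 -0.02  1.1   0.21]
tool delta [-0.5  0.1  1.3]
```

```bash
python3 -m handwheel '[{"tx":0,"ty":0,"tz":0,"twist":0,"jaw":0.25},{"tx":0,"ty":0,"tz":-5,"twist":0,"jaw":0.25},{"tx":0,"ty":0,"tz":-12,"twist":0,"jaw":0.25},{"tx":0,"ty":0,"tz":-20,"twist":0,"jaw":0.25},{"tx":0,"ty":0,"tz":-20,"twist":0,"jaw":0.25},{"tx":0,"ty":0,"tz":-20,"twist":0,"jaw":0.25},{"tx":0,"ty":0,"tz":-20,"twist":0,"jaw":0.25},{"tx":0,"ty":0,"tz":-10,"twist":0,"jaw":0.25},{"tx":0,"ty":0,"tz":0,"twist":0,"jaw":0.25},{"tx":0,"ty":0,"tz":0,"twist":0,"jaw":0.25}]' 40;python3 w.py 575.6 -85 250; python3 cap.py w8;  python3 rol.py w8 230 626 284 0.17
```

```text
t: 12.25
ee_pos: [625.6, 286.1, 244.8]
orientation: [0.003, 0.648, 0.762, -0.009]
wrist_force: [1.1, -0.1, -3.2]
gripper_width: 34.9
t 12.25 p [625.6 286.1 244.8] toolx yaw 1.7327 z [-0.0074 -0.0182 -0.9998] F [ 1.1 -0.1 -3.2] T [-0.06  0.07 -0.01] w 34.9 j [ 0.37  0.61  1.23 -0.01  1.31  0.21]
tool delta [-358.2 -109.2    1.9]
[625.6 286.1 244.8]
inl 20408 25708 ends -60.14362743098037 71.40945927545265 len 131.55308670643302 yaw 0.1676022336671029 slope -0.0036004674528485573 centre [625.07 289.55 240.11]
band len 79.54603279547646 centre [625.69 285.87 240.12]
```

View pics/w8.png

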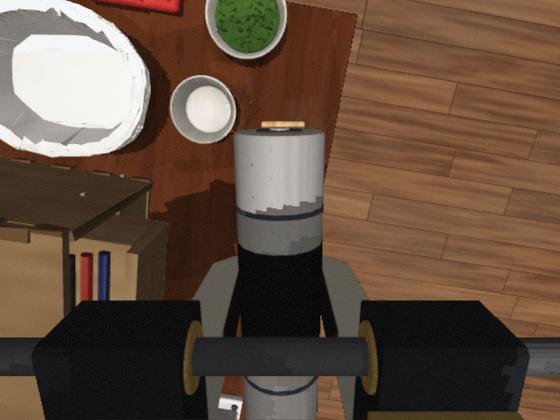

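The roller is held level, with the band between the pads. I'll carry it above the rest.

```bash
python3 -m handwheel '[{"tx":-15,"ty":-3,"tz":0,"twist":0.02,"jaw":0.25},{"tx":-30,"ty":-6,"tz":0,"twist":0.02,"jaw":0.25},{"tx":-40,"ty":-6,"tz":0,"twist":0.02,"jaw":0.25},{"tx":-40,"ty":-6,"tz":0,"twist":0.02,"jaw":0.25},{"tx":-40,"ty":-6,"tz":0,"twist":0.02,"jaw":0.25},{"tx":-40,"ty":-6,"tz":0,"twist":0.02,"jaw":0.25},{"tx":-40,"ty":-6,"tz":0,"twist":0.02,"jaw":0.25},{"tx":-40,"ty":-6,"tz":0,"twist":0.02,"jaw":0.25},{"tx":-30,"ty":-6,"tz":0,"twist":0.02,"jaw":0.25},{"tx":-15,"ty":0,"tz":0,"twist":0,"jaw":0.25},{"tx":0,"ty":0,"tz":0,"twist":0,"jaw":0.25}]';python3 w.py 575.6 -85 250
```

```text
t: 13.4
ee_pos: [587.8, -67.4, 241.6]
orientation: [-0.0, 0.72, 0.694, -0.016]
wrist_force: [0.0, -0.0, -3.1]
gripper_width: 35.1
t 13.4 p [587.8 -67.4 241.6] toolx yaw 1.5349 z [-0.0232 -0.0213 -0.9995] F [ 0.  -0.  -3.1] T [-0.04  0.07 -0.04] w 35.1 j [-0.18  0.44  1.52 -0.03  1.2  -0.14]
tool delta [-18.2 -11.7  -7.7]
```

```bash
python3 -m handwheel '[{"tx":-8,"ty":-5,"tz":10,"twist":0,"jaw":0.25},{"tx":-8,"ty":-5,"tz":20,"twist":0,"jaw":0.25},{"tx":0,"ty":0,"tz":20,"twist":0,"jaw":0.25},{"tx":0,"ty":0,"tz":15,"twist":0,"jaw":0.25},{"tx":0,"ty":0,"tz":0,"twist":0,"jaw":0.25},{"tx":0,"ty":0,"tz":0,"twist":0,"jaw":0.25}]';python3 w.py 575.6 -85 130;python3 cap.py w9; python3 - <<'E'
from h import *
z=np.load('w9.npz');W=cloud('wrist',z['d'],(z['pos'],z['q']))
print(z['pos'])
E
python3 rol.py w9 150 576 -85 -0.03
```

```text
t: 14.0
ee_pos: [571.3, -84.3, 170.6]
orientation: [-0.002, 0.719, 0.694, -0.017]
wrist_force: [-0.4, 0.4, -3.8]
gripper_width: 34.7
t 14.0 p [571.3 -84.3 170.6] toolx yaw 1.5354 z [-0.0281 -0.0202 -0.9994] F [-0.4  0.4 -3.8] T [-0.06  0.05 -0.  ] w 34.7 j [-0.22  0.49  1.63 -0.03  1.05 -0.16]
tool delta [ 0.4  5.4 40.5]
[571.3 -84.3 170.6]
[571.32016796 -84.34297124 170.62247437]
inl 20449 25280 ends -61.554615793200334 69.88887801506334 len 131.44349380826367 yaw -0.03010846158650482 slope -0.007424104661588263 centre [571.45 -80.83 165.89]
band len 37.57865740121957 centre [571.49 -79.51 165.88]
```

View pics/w9.png

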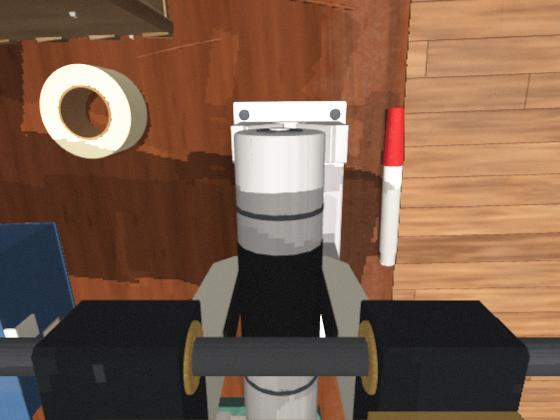

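Roller axis measured at x 571.5, y≈-85, yaw -0.030 and slope -0.007. The seat is at x 575.6. I'll descend partway and correct.

```bash
python3 -m handwheel '[{"tx":0,"ty":3,"tz":12,"twist":0,"jaw":0.25},{"tx":0,"ty":2,"tz":15,"twist":0,"jaw":0.25},{"tx":0,"ty":1,"tz":15,"twist":0,"jaw":0.25},{"tx":0,"ty":0,"tz":12,"twist":0,"jaw":0.25},{"tx":0,"ty":0,"tz":6,"twist":0,"jaw":0.25},{"tx":0,"ty":0,"tz":0,"twist":0,"jaw":0.25},{"tx":0,"ty":0,"tz":0,"twist":0,"jaw":0.25}]';python3 w.py 575.5 -85 85
```

```text
t: 14.75
ee_pos: [576.9, -85.5, 106.3]
orientation: [-0.002, 0.719, 0.695, -0.016]
wrist_force: [-0.1, 0.4, -2.4]
gripper_width: 35.0
t 14.75 p [576.9 -85.5 106.3] toolx yaw 1.5363 z [-0.0259 -0.0207 -0.9995] F [-0.1  0.4 -2.4] T [-0.03  0.   -0.02] w 35.0 j [-0.22  0.58  1.66 -0.03  0.92 -0.16]
tool delta [ 0.9 -0.9 21.3]
```

```bash
python3 -m handwheel '[{"tx":0,"ty":-1,"tz":8,"twist":0,"jaw":0.25},{"tx":1,"ty":0,"tz":8,"twist":0,"jaw":0.25},{"tx":0,"ty":0,"tz":6,"twist":0,"jaw":0.25},{"tx":0,"ty":0,"tz":0,"twist":0,"jaw":0.25},{"tx":0,"ty":0,"tz":0,"twist":0,"jaw":0.25}]';python3 w.py 575.5 -85 75;python3 cap.py w10;python3 rol.py w10 70 576 -85 -0.03; python3 fit.py w10
```

```text
t: 15.25
ee_pos: [575.8, -84.9, 83.5]
orientation: [-0.001, 0.719, 0.695, -0.016]
wrist_force: [-0.0, 0.6, -2.3]
gripper_width: 35.1
t 15.25 p [575.8 -84.9  83.5] toolx yaw 1.5363 z [-0.0239 -0.0211 -0.9995] F [-0.   0.6 -2.3] T [-0.02  0.07  0.01] w 35.1 j [-0.22  0.62  1.67 -0.03  0.88 -0.16]
tool delta [ 0.1 -0.1  8.5]
[575.8 -84.9  83.5]
inl 20410 25795 ends -62.22648295000206 69.2991731263948 len 131.52565607639687 yaw -0.029165951020621514 slope -0.008623480931649963 centre [575.95 -81.47  78.8 ]
band len 37.920984804487595 centre [575.98 -80.32  78.79]
table z -0.4277367733394186 21009
plate 9.575492561706028 ((574.2073974609375, -119.78640747070312), (229.29100036621094, 90.17796325683594), 88.40151977539062)
cheeks
+y 1374 ((576.5675048828125, -30.729158401489258), (30.62373924255371, 78.4638442993164), 88.69461059570312) 59.04553261136586
-y 10 ((573.7811889648438, -149.348876953125), (1.6800079345703125, 57.73771667480469), 88.95329284667969) 59.99303421041385
cheeks
+y 1374 ((576.5675048828125, -30.729158401489258), (30.62373924255371, 78.4638442993164), 88.69461059570312) 59.04553261136586
-y 10 ((573.7811889648438, -149.348876953125), (1.6800079345703125, 57.73771667480469), 88.95329284667969) 59.99303421041385
-1 1238 683 [552.9 -36.5  55.5] [ 0.684 -0.019  0.729]
1 621 554 [599.7 -38.6  55.5] [-0.745  0.02   0.667]
axis [ 2.72054661e-02  9.99629850e-01 -1.57349175e-04] yaw -0.02720882349062805
roller centre at [577.4 -32.   57.3]
roller centre at [575.9 -84.   57.3]
roller centre at [ 574.5 -136.    57.3]
post top 19 83.79148973488324 ((573.91064453125, -151.59375), (4.027671813964844, 34.5963020324707), 87.94188690185547)
```

View pics/w10.png

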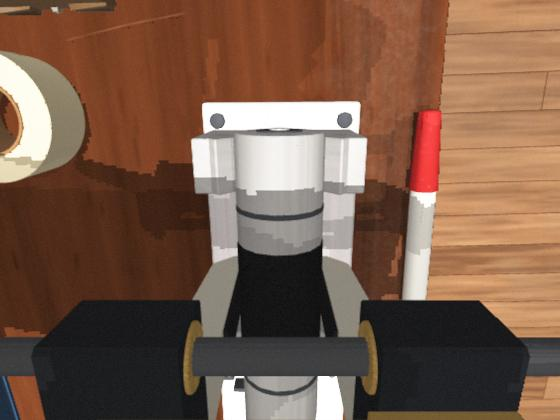

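```bash
python3 -m handwheel '[{"tx":0,"ty":0,"tz":5,"twist":0,"jaw":0.25},{"tx":0,"ty":0,"tz":5,"twist":0,"jaw":0.25},{"tx":0,"ty":0,"tz":4,"twist":0,"jaw":0.25},{"tx":0,"ty":0,"tz":2,"twist":0,"jaw":0.25},{"tx":0,"ty":0,"tz":0,"twist":0,"jaw":0.25},{"tx":0,"ty":0,"tz":0,"twist":0,"jaw":0.25}]';python3 w.py 575.7 -85 62.1
```

```text
t: 15.9
ee_pos: [575.6, -85.4, 66.3]
orientation: [-0.001, 0.719, 0.695, -0.016]
wrist_force: [0.6, 0.3, -4.1]
gripper_width: 35.2
t 15.9 p [575.6 -85.4  66.3] toolx yaw 1.5363 z [-0.0234 -0.0212 -0.9995] F [ 0.6  0.3 -4.1] T [-0.08  0.02  0.02] w 35.2 j [-0.22  0.64  1.68 -0.03  0.84 -0.16]
tool delta [0.5 0.2 4.2]
```

Creep in.

```bash
python3 -m handwheel '[{"tx":0,"ty":0,"tz":1,"twist":0,"jaw":0.25},{"tx":0,"ty":0,"tz":1,"twist":0,"jaw":0.25},{"tx":0,"ty":0,"tz":0.5,"twist":0,"jaw":0.25},{"tx":0,"ty":0,"tz":0.5,"twist":0,"jaw":0.25},{"tx":0,"ty":0,"tz":0,"twist":0,"jaw":0.25}]';python3 w.py 575.7 -85 62.1
```

```text
t: 16.4
ee_pos: [575.8, -85.5, 63.5]
orientation: [-0.0, 0.719, 0.695, -0.016]
wrist_force: [-0.3, -0.1, -2.9]
gripper_width: 34.9
t 16.4 p [575.8 -85.5  63.5] toolx yaw 1.5363 z [-0.0227 -0.0214 -0.9995] F [-0.3 -0.1 -2.9] T [-0.02  0.04 -0.01] w 34.9 j [-0.22  0.65  1.68 -0.03  0.84 -0.16]
tool delta [ 0.5 -0.1  1.4]
```

```bash
python3 -m handwheel '[{"tx":0,"ty":0,"tz":0.5,"twist":0,"jaw":0.25},{"tx":0,"ty":0,"tz":0.5,"twist":0,"jaw":0.25}]';python3 w.py 575.7 -85 62.1; python3 -m handwheel '[{"tx":0,"ty":0,"tz":0.5,"twist":0,"jaw":0.25},{"tx":0,"ty":0,"tz":0.5,"twist":0,"jaw":0.25}]';python3 w.py 575.7 -85 62.1
```

```text
t: 16.6
ee_pos: [575.8, -85.6, 63.0]
orientation: [-0.0, 0.719, 0.695, -0.016]
wrist_force: [-3.8, 0.3, 6.6]
gripper_width: 35.1
t 16.6 p [575.8 -85.6  63. ] toolx yaw 1.5363 z [-0.0226 -0.0215 -0.9995] F [-3.8  0.3  6.6] T [0.07 0.68 0.04] w 35.1 j [-0.22  0.65  1.68 -0.03  0.84 -0.16]
tool delta [ 0.6 -0.1  0.9]
t: 16.8
ee_pos: [575.8, -85.6, 63.0]
orientation: [-0.0, 0.719, 0.695, -0.016]
wrist_force: [-3.0, 1.1, 6.1]
gripper_width: 35.7
t 16.8 p [575.8 -85.6  63. ] toolx yaw 1.5363 z [-0.0226 -0.0215 -0.9995] F [-3.   1.1  6.1] T [ 0.04  0.59 -0.  ] w 35.7 j [-0.22  0.65  1.68 -0.03  0.84 -0.16]
tool delta [ 0.6 -0.1  0.9]
```

```bash
python3 -m handwheel '[{"tx":0,"ty":-0.2,"tz":0.8,"twist":0,"jaw":0.25},{"tx":0,"ty":-0.2,"tz":0.8,"twist":0,"jaw":0.25},{"tx":0,"ty":-0.2,"tz":0.8,"twist":0,"jaw":0.25}]';python3 w.py 575.7 -85 62.1; python3 -m handwheel '[{"tx":0,"ty":-0.2,"tz":0.8,"twist":0,"jaw":0.25},{"tx":0,"ty":-0.2,"tz":0.8,"twist":0,"jaw":0.25}]';python3 w.py 575.7 -85 62.1
```

```text
t: 17.1
ee_pos: [575.7, -85.6, 63.0]
orientation: [0.001, 0.719, 0.695, -0.015]
wrist_force: [-3.1, 1.2, 8.8]
gripper_width: 34.8
t 17.1 p [575.7 -85.6  63. ] toolx yaw 1.5363 z [-0.0209 -0.0217 -0.9995] F [-3.1  1.2  8.8] T [ 0.13  0.7  -0.01] w 34.8 j [-0.22  0.65  1.68 -0.03  0.83 -0.16]
tool delta [ 0.6 -0.   0.8]
t: 17.3
ee_pos: [575.7, -85.6, 62.9]
orientation: [0.001, 0.719, 0.695, -0.015]
wrist_force: [-3.2, 1.7, 8.5]
gripper_width: 35.2
t 17.3 p [575.7 -85.6  62.9] toolx yaw 1.5363 z [-0.0196 -0.022  -0.9996] F [-3.2  1.7  8.5] T [0.13 0.73 0.01] w 35.2 j [-0.22  0.65  1.68 -0.03  0.83 -0.16]
tool delta [ 0.6 -0.   0.8]
```

```bash
python3 -m handwheel '[{"tx":0,"ty":-0.6,"tz":1.0,"twist":0,"jaw":0.25},{"tx":0,"ty":-0.6,"tz":1.0,"twist":0,"jaw":0.25}]';python3 w.py 575.7 -85 62.1; python3 -m handwheel '[{"tx":0,"ty":-0.6,"tz":1.1,"twist":0,"jaw":0.25}]';python3 w.py 575.7 -85 62.1;python3 cap.py w11;python3 w.py;python3 rol.py w11 48 576 -85 -0.03
```

```text
t: 17.5
ee_pos: [575.6, -85.6, 62.8]
orientation: [0.002, 0.719, 0.695, -0.014]
wrist_force: [-2.9, 0.5, 8.0]
gripper_width: 35.5
t 17.5 p [575.6 -85.6  62.8] toolx yaw 1.5363 z [-0.0166 -0.0224 -0.9996] F [-2.9  0.5  8. ] T [0.18 0.44 0.05] w 35.5 j [-0.22  0.64  1.68 -0.03  0.83 -0.16]
tool delta [0.6 0.1 0.7]
t: 17.6
ee_pos: [575.6, -85.6, 62.8]
orientation: [0.003, 0.719, 0.695, -0.013]
wrist_force: [-3.1, 2.0, 10.8]
gripper_width: 34.9
t 17.6 p [575.6 -85.6  62.8] toolx yaw 1.5362 z [-0.015  -0.0226 -0.9996] F [-3.1  2.  10.8] T [ 0.23  0.56 -0.03] w 34.9 j [-0.22  0.64  1.68 -0.03  0.82 -0.16]
tool delta [0.6 0.1 0.7]
[575.6 -85.6  62.8]
t 17.65 p [575.6 -85.6  62.8] toolx yaw 1.5361 z [-0.0149 -0.0226 -0.9996] F [-3.6  2.  10.3] T [ 0.2   0.47 -0.04] w 35.0 j [-0.22  0.64  1.68 -0.03  0.82 -0.16]
inl 20416 33595 ends -63.31858492881306 68.71166251743179 len 132.03024744624486 yaw -0.028509503027833172 slope -0.0018068064888532988 centre [575.72 -82.3   58.17]
band len 37.92779480827034 centre [575.76 -80.93  58.17]
```

Lateral force remains negative and TCP x and z slid together, so the roller likely still bears mainly on the far face, about 0.7 mm high. I'll unload, shift towards -x and re-seat.

```bash
python3 -m handwheel '[{"tx":0.3,"ty":0,"tz":-1,"twist":0,"jaw":0.25},{"tx":0,"ty":-0.5,"tz":-0.5,"twist":0,"jaw":0.25},{"tx":0,"ty":-0.4,"tz":0,"twist":0,"jaw":0.25},{"tx":0,"ty":0,"tz":0,"twist":0,"jaw":0.25},{"tx":0,"ty":0,"tz":0,"twist":0,"jaw":0.25}]';python3 w.py 575.0 -85 62.1
```

```text
t: 18.15
ee_pos: [574.6, -85.2, 63.9]
orientation: [0.003, 0.719, 0.695, -0.013]
wrist_force: [-0.2, -0.3, -3.0]
gripper_width: 35.3
t 18.15 p [574.6 -85.2  63.9] toolx yaw 1.5362 z [-0.0148 -0.0226 -0.9996] F [-0.2 -0.3 -3. ] T [-0.06  0.   -0.04] w 35.3 j [-0.22  0.64  1.69 -0.03  0.82 -0.16]
tool delta [0.2 0.4 1.8]
```

```bash
for i in 1; do python3 -m handwheel '[{"tx":0,"ty":0,"tz":0.6,"twist":0,"jaw":0.25},{"tx":0,"ty":0,"tz":0.6,"twist":0,"jaw":0.25}]' >/dev/null;python3 w.py 575 -85 62.1;done;  python3 -m handwheel '[{"tx":0,"ty":0,"tz":0.6,"twist":0,"jaw":0.25},{"tx":0,"ty":0,"tz":0.6,"twist":0,"jaw":0.25}]' >/dev/null;python3 w.py 575 -85 62.1;  python3 -m handwheel '[{"tx":0,"ty":0,"tz":0.6,"twist":0,"jaw":0.25}]' >/dev/null;python3 w.py 575 -85 62.1
```

```text
t 18.35 p [574.6 -85.2  62.5] toolx yaw 1.5361 z [-0.0147 -0.0225 -0.9996] F [ 0.9  0.9 -0.5] T [-0.   -0.02  0.04] w 35.2 j [-0.22  0.64  1.69 -0.03  0.82 -0.16]
tool delta [0.2 0.4 0.4]
t 18.55 p [574.9 -85.3  62.1] toolx yaw 1.5363 z [-0.0142 -0.0227 -0.9996] F [-4.6  1.2 10.1] T [0.17 0.91 0.06] w 35.0 j [-0.22  0.64  1.69 -0.03  0.82 -0.16]
tool delta [0.3 0.1 0. ]
t 18.65 p [574.9 -85.3  62.2] toolx yaw 1.5365 z [-0.0143 -0.0228 -0.9996] F [-2.6  0.3  7. ] T [0.16 0.69 0.06] w 35.4 j [-0.22  0.64  1.69 -0.03  0.82 -0.16]
tool delta [0.3 0.1 0.1]
```

```bash
python3 -m handwheel '[{"tx":0,"ty":-0.3,"tz":0.8,"twist":0,"jaw":0.25}]' >/dev/null;python3 w.py 575 -85 62.1;  python3 -m handwheel '[{"tx":0,"ty":-0.3,"tz":0.9,"twist":0,"jaw":0.25},{"tx":0,"ty":-0.3,"tz":0.9,"twist":0,"jaw":0.25}]' >/dev/null;python3 w.py 575 -85 62.1;  python3 -m handwheel '[{"tx":0,"ty":-0.5,"tz":0.9,"twist":0,"jaw":0.25},{"tx":0,"ty":-0.5,"tz":0.9,"twist":0,"jaw":0.25}]' >/dev/null;python3 w.py 575 -85 62.1
```

```text
t 18.75 p [574.9 -85.3  62.2] toolx yaw 1.5365 z [-0.0136 -0.0229 -0.9996] F [-2.3  1.   7.8] T [0.15 0.46 0.12] w 35.3 j [-0.22  0.64  1.69 -0.03  0.82 -0.16]
tool delta [0.3 0.1 0.1]
t 18.95 p [574.9 -85.3  62.1] toolx yaw 1.5367 z [-0.0121 -0.0232 -0.9997] F [-2.9  1.3  8. ] T [0.19 0.62 0.02] w 35.4 j [-0.22  0.64  1.69 -0.03  0.82 -0.16]
tool delta [0.3 0.1 0. ]
t 19.15 p [574.9 -85.3  62.2] toolx yaw 1.5368 z [-0.0096 -0.0236 -0.9997] F [-0.4  1.5  6. ] T [0.15 0.38 0.07] w 35.1 j [-0.22  0.64  1.69 -0.03  0.81 -0.16]
tool delta [0.3 0.1 0. ]
```

```bash
python3 -m handwheel '[{"tx":0,"ty":-0.5,"tz":1.5,"twist":0,"jaw":0.25}]' >/dev/null;python3 w.py 575 -85 62.1; python3 - <<'E'
from h import *
for i in range(6):
    env.capture('scene');s=env.get_state();print(round(s['t'],2),s['wrist_force'].round(1),s['ee_pos'].round(2))
E
```

```text
t 19.25 p [574.9 -85.3  62.1] toolx yaw 1.5369 z [-0.0082 -0.0238 -0.9997] F [-6.4  2.5 19.3] T [0.29 1.29 0.02] w 35.5 j [-0.22  0.64  1.69 -0.03  0.81 -0.16]
tool delta [ 0.3  0.1 -0. ]
19.3 [-3.5  2.1 12.5] [574.88 -85.31  62.11]
19.35 [-4.   1.3 14.1] [574.9  -85.32  62.14]
19.4 [-3.5  1.8 13.6] [574.86 -85.32  62.1 ]
19.45 [-3.6  2.2 13.6] [574.87 -85.31  62.11]
19.5 [-5.   1.7 15. ] [574.88 -85.3   62.12]
19.55 [-2.9  2.1 13.4] [574.91 -85.31  62.13]
```

```bash
python3 cap.py w12;python3 rol.py w12 48 576 -85 -0.03; python3 -m handwheel '[{"tx":0,"ty":-1.0,"tz":1.4,"twist":0,"jaw":0.25}]' >/dev/null;python3 w.py 575 -85 62.1; python3 - <<'E'
from h import *
for i in range(6):
    env.capture('scene');s=env.get_state();print(round(s['t'],2),s['wrist_force'].round(1),s['ee_pos'].round(2))
E
```

```text
[574.9 -85.3  62.1]
inl 20416 33818 ends -62.878333920440596 68.94447548094564 len 131.82280940138622 yaw -0.02797662855296828 slope -0.0033230265072841836 centre [575.07 -81.97  57.53]
band len 37.913539785779804 centre [575.11 -80.73  57.52]
t 19.7 p [574.8 -85.3  62.2] toolx yaw 1.5369 z [-0.0058 -0.0241 -0.9997] F [ 1.   2.5 10. ] T [0.25 0.16 0.05] w 35.2 j [-0.22  0.64  1.69 -0.03  0.81 -0.16]
tool delta [0.4 0.1 0.1]
19.75 [-2.1  2.5 10.5] [574.84 -85.3   62.14]
19.8 [-1.   1.8 10.5] [574.86 -85.33  62.15]
19.85 [-1.8  2.5 10.3] [574.84 -85.32  62.14]
19.9 [-0.8  1.5 10.4] [574.84 -85.33  62.13]
19.95 [ 0.   1.3 11.4] [574.87 -85.33  62.16]
20.0 [-1.7  1.9 10.8] [574.84 -85.32  62.14]
```

```bash
python3 -m handwheel '[{"tx":0,"ty":-1.4,"tz":1.7,"twist":0,"jaw":0.25}]' >/dev/null;python3 w.py 575 -85 62.1; python3 - <<'E'
from h import *
for i in range(8):
    env.capture('scene');s=env.get_state();print(round(s['t'],2),s['wrist_force'].round(1),s['ee_pos'].round(2))
E
python3 cap.py w13;python3 rol.py w13 48 576 -85 -0.03; python3 - <<'E'
from h import *
p,d=env.capture('top');np.savez('top1.npz',p=p,d=d);cv2.imwrite('pics/top1.png',cv2.resize(p[160:240,320:440],None,fx=6,fy=6,interpolation=cv2.INTER_CUBIC))
z=np.load('w13.npz')
W=cloud('wrist',z['d'],(z['pos'],z['q']));g=z['p'].max(2);ey=np.array([.028,1.]);vs=np.array([575.6,-85])
m=((g<60)&(W[...,0]>520)&(W[...,0]<558)&(W[...,1]<-160)&(W[...,1]>-220)&(W[...,2]>3)&(W[...,2]<60)).astype(np.uint8)
k,l,st,c=cv2.connectedComponentsWithStats(m)
for i in range(1,k):
    if st[i,4]>15:
        Q=W[l==i];print(c[i].round(),st[i,4],np.median(Q,0).round(1),'along',np.dot(np.median(Q,0)[:2]-vs,ey).round(1))
E
```

```text
t 20.1 p [574.8 -85.3  62.1] toolx yaw 1.5369 z [-0.0025 -0.0246 -0.9997] F [ 1.7  2.3 14.4] T [0.4  0.22 0.05] w 35.1 j [-0.22  0.64  1.69 -0.03  0.8  -0.16]
tool delta [0.3 0.2 0. ]
20.15 [ 1.8  1.6 11.8] [574.84 -85.33  62.16]
20.2 [-0.5  2.1 12.3] [574.8  -85.33  62.13]
20.25 [ 0.5  2.5 11.7] [574.81 -85.36  62.13]
20.3 [ 0.6  1.6 12.1] [574.8  -85.34  62.13]
20.35 [-0.1  1.8 12.5] [574.82 -85.32  62.12]
20.4 [-0.   1.7 11.2] [574.81 -85.33  62.13]
20.45 [-1.2  2.6 12.5] [574.81 -85.34  62.14]
20.5 [-1.   1.9 12.1] [574.8  -85.35  62.13]
[574.8 -85.4  62.1]
inl 20441 33872 ends -63.10391314717235 68.92003720965384 len 132.0239503568262 yaw -0.028158464562611597 slope -0.003371042213182532 centre [574.99 -82.09  57.52]
band len 37.92726280044007 centre [575.03 -80.76  57.52]
[237. 409.] 155 [ 546.2 -178.7   31.8] along -94.5
```

View pics/w13.png

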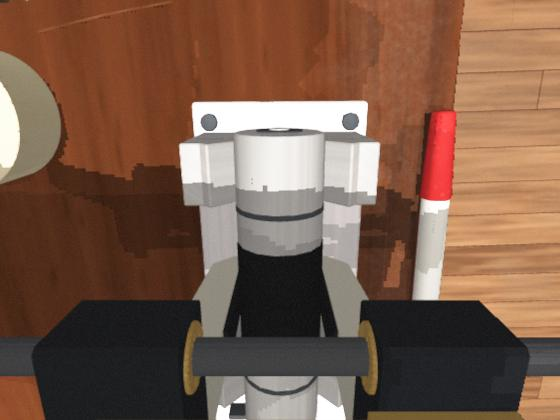

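View pics/top1.png

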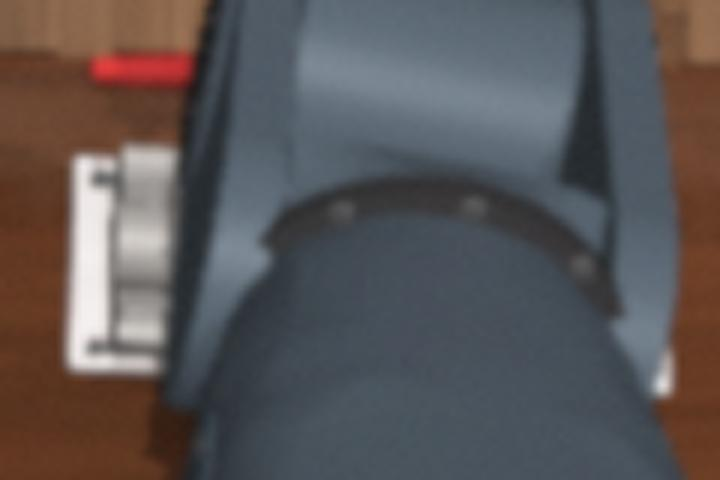

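The wrist picture shows the roller seated between the cheeks, far end at (279,131), with the pointer still at its place (237,409). The top view is blocked by the arm. Force is steady at about 15 N with no net side push, so I'll hand in.

```bash
python3 -c "
from station import env
print(env.job_done())"; python3 w.py
```

```text
the job is handed in; nothing more can be done
None
the job is handed in; nothing more can be done
```

The job is handed in at about 20.6 s. The roller is seated in the V, still gripped at 40 N and pressed down with about 15 N. The hand-in gave no verdict.

- **Stop:** I slid it from about 0.037 m to its mark. After letting go, the pointer and the blade measured the same along the track (−94.8 mm both). In the last look the partly hidden pointer read −94.5 mm, so the stop had not moved.
- **Lift:** The roller came out of the cradle to about 240 mm, then went over the rest.
- **Seating:** On the first try it bore mainly on the far face, about 0.7 mm high. I unloaded it, shifted it towards the robot and set it down again.
- **Final checks:**
  - The roller's height read 57.5 mm, as I measured for the seat.
  - Its yaw matched the V within 0.001 rad and its slope was 0.003 rad.
  - Along the V it was within about 1 mm, leaving about 5 mm to the stop's pad.
  - The steady push was about 15 N including the roller's weight. With almost no side force, that works out to roughly 10 N on each face, assuming little friction.

Two things were less clear. Across the V the camera put the roller 0.6 mm from my first fit of the seat; that is within the 2 mm calibration and the 2.5 mm limit, and pushing it sideways hardly moved it. The last top view was blocked by the arm, so it did not confirm the stop. I took no final measurement of the label roll or the pots; the wrist force readings gave no sign of touching them.

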